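# Drive a jammed cartridge out of its steriliser sleeve

### The job

The orange cartridge is jammed in the leaning square sleeve of the white fixture. Slide the red lock fully to its open end (the green line), then take the yellow-handled drift rod from its blue stand and push it down the sleeve from the upper mouth until the cartridge falls into the catch tray below; let go and leave the rod standing in the sleeve. Do not handle the cartridge with the gripper, and do not knock over or shove the glassware around.

Things in the scene. Friction and masses are not known exactly. Their poses are not given: they have to be found in the camera images.
- fixture: White base plate (290 x 190 mm) fixed to the bench, with a leaning square sleeve on a post, a catch tray and a grey lock housing. Origin on the bench, z up; x points from the post to the tray (away from the robot at yaw 0), y away from the lock housing. The housing (60 mm in x, 100 in y, flat top 124 mm above the bench) is centred at x 0.020, y -0.135.
- sleeve_top (a point): Centre of the sleeve's upper mouth (the rod goes in here), 179 mm above the bench; axes as the fixture's. The straight bore, 36 x 36 mm, 90 mm long, open at both ends (outside 44 x 44), leans 35 degrees from vertical: from lower to upper mouth it runs along (-0.574, 0, 0.819) in the fixture's frame; two of its walls are parallel to the fixture's x-z plane.
- tray_floor (a point): Centre of the catch tray's inner floor, 12 mm above the bench, under and beyond the lower mouth. The floor is 182 mm (fixture x) by 162 mm (fixture y), the tray's walls reach 58 mm above the bench. Axes as the fixture's.
- sleeve_exit (a point): Centre of the sleeve's lower mouth (where the cartridge comes out), 105 mm above the bench. Axes as the fixture's.
- lock (a joint): Slide lock, m: 0 = locked (its steel blade covers nearly half of the lower mouth), 0.025 = open (end stop). It moves along the fixture's -y axis, outwards from the sleeve, over a sprung detent half-way, needs about 2 to 5 N, and stays where it is left.
- lock_ridge (a point): Centre of the lock's red ridge, which moves with the lock: 36 mm long (fixture x), 8 mm wide (fixture y), 7 mm high, standing on the flat top of the lock housing (124 mm above the bench; nothing else stands on it). Axes as the fixture's.
- cartridge: Orange plastic cartridge with white bands, 34 x 34 x 60 mm, 90 g, jammed in the bore. Origin: its centre. Its long axis is (-0.574, 0, 0.819) in its own frame, at the start along the bore; upper end about 29 mm inside the upper mouth, lower end just above the lock's blade. A sprung pad grips it: pushing takes about 8 to 16 N until it is nearly out.
- rod: Round drift rod, 166 mm long, 200 g, upright in the blue stand's hole. Origin: centre of its lower tip; z up along the rod. Steel shaft 20 mm diameter, 100 mm long; collar 46 mm diameter, 6 mm thick (too big for the sleeve); then the yellow handle. With the collar on the sleeve's upper mouth the tip stands 10 mm out of the lower mouth.
- rod_grip (a point): Centre of the rod's yellow handle (28 mm diameter, 60 mm long), 136 mm above the tip along the rod. Axes as the rod's.
- stand: Blue plastic block fixed to the bench, 90 x 90 x 70 mm, with one 23 mm hole, 55 mm deep, in the middle of its top, in which the rod stands (the rod's tip is 15 mm above the bench). It is to the left or right of the fixture. Origin: centre of its underside.
- amber: Bystander: amber glass bottle, 60 mm diameter, 130 mm tall, origin under its centre.
- jar: Bystander: capped glass jar, 68 mm diameter, 90 mm tall, origin under its centre.
- beaker: Bystander: open glass beaker, 70 mm diameter, 90 mm tall, origin under its centre.
- vial_rack: Bystander: steel rack with four glass vials, 90 x 90 x 84 mm, fixed, on the other side from the blue stand. Origin: centre of its underside.

How it is judged (in metres and radians):
On the way, in this order (a step that is already met when the one before it is completed fails the run):
1. the lock is slid open (value of joint lock above 0.02 m), for 0.1 s.
2. the rod has been pushed down the sleeve, its tip within 30 mm of the centre of the lower mouth (distance between rod and sleeve_exit below 0.03 m), for 0.1 s.
At the end, for the whole second after the job is handed in: The lock is at its open end (more than 20 of 25 mm), the cartridge lies at rest in the catch tray (its centre within the tray's walls and under 60 mm above the bench), and the rod rests, released, in the sleeve with its tip within 30 mm of the centre of the lower mouth (value of joint lock above 0.02 m and x of cartridge in the frame of tray_floor between -0.091 and 0.091 m and y of cartridge in the frame of tray_floor between -0.081 and 0.081 m and height (world z) of cartridge below 0.06 m and linear speed of each of cartridge, rod below 0.03 m/s and distance between rod and sleeve_exit below 0.03 m); the robot touches nothing.
It fails at once if the gripper presses on the cartridge (contact force between the fingers and cartridge above 1 N).
It fails at once if a bystander bottle, jar or beaker is shoved by more than 30 mm or knocked over (distance of any of amber, jar, beaker from where it was at the start of the episode above 0.03 m or angle between any of amber, jar, beaker's own z axis and vertical above 0.6 rad).
It also fails if it takes over 51 s, if anything falls off the work surface, if the arm or the gripper's body presses on something with over 40 N, if the wrist force passes 120 N, or if a joint passes its speed limit or range.

### The arm

A 6-joint arm with a two-finger parallel gripper is mounted at the origin on the work surface. World frame = base frame: x ahead of the robot, y to its left, z up, the work surface at z = 0. Lengths are in m, angles in degrees, forces in N, time in s.
With the tool pointing down it reaches from about 0.3 to 0.75 m from the base axis. Payload 8.5 kg.
Tool frame: the origin (TCP) lies midway between the tips of the shut fingers; the grasp point (between the pads) lies 19 mm behind it; z points along the fingers, y is the direction in which the jaws open and shut (so a half turn about z gives the same grasp; the last joint's range is limited). The gripper opens to 85 mm and grips with 20 to 120 N. Pads are 22 mm wide; open, the fingers measure 114 mm over their backs; the gripper's body (76 mm by 85 mm) begins 54 mm behind the grasp point. The pads swing forward as they close: fully open they stand 13 mm farther back than shut.
Start: joints at [58.997, 21.807, 74.336, -0, 83.858, -12.336], TCP at [0.176, 0.521, 0.231] pointing down, gripper open.
Joint ranges: [-178.18, 178.18], [-50.72, 133.34], [12.68, 142.11], [-81.47, 261.47], [9.98, 163.14], [-165.26, 165.26]. Speed limits (degrees/s): [136.94, 136.94, 180, 180, 180, 180].

### API

Orientations are given as a 3x3 rotation matrix whose columns are the frame's x, y, z axes.
In Python, from rig import status, eyes, env gives the robot as it stands. The module is installed in compiled form; this text tells all that it offers.
- The arm moves only by the tool play_rows, never from a script. Its argument "targets" is text: rows parted by semicolons, each of 5 numbers parted by spaces: the shift along the tool's x, y, z in m, then the turn about the tool's z in rad, then the closure, from 0 (fully open) to 1 (shut). A call has 1 to 5 rows; each row is the pose to reach, as a shift and turn from the pose commanded when the call began, along the tool's axes at that moment; what a row does not reach only later rows make up. A row lasts 1/10 s, in which the tool goes at most 50 mm and 8.59 degrees, less where a joint would pass 70% of its speed; a pose out of reach is approached as far as the arm can. A call with a gripper value outside its range is refused whole. The fingers move at their own pace and stop on an object; "force" is the grip in N (left out, the last holds). Time passes only in rows, so rows that repeat a pose let the fingers close. It gives the time, the measured TCP pose, the force and the opening at its end, in the units of the state.
- status.observe(): the state, without advancing time (a new reading comes with each control period).
- eyes.get_image(name): name is "scene" or "top"; returns a dict with "pixels" (480x640x3 uint8, red, green, blue), "range_z" (480x640 float32, m along the optical axis (not along the pixel's ray), 0 where there is no reading), "mtx" (3x3 intrinsics, pixels), "k1" (the pictures are not rectified: a ray, as slopes to the right and down, at radius r is drawn at 1 + k1 r^2 times it, then the intrinsics apply), "world_to_cam" (4x4, takes a point from world to camera coordinates). Camera axes: x right, y up, looking along -z (the intrinsics and any distortion apply to the point x, -y, -z); pixel columns grow to the right and rows downward; lengths in m; the calibration is good to about 2 mm. A picture is of the moment at which its call begins.
- env.close_job(): hands the job in, once; it reports no verdict.
The state is a dict: "time_s": time; "q": joint angles; "qvel": joint speeds; "joint_efforts": joint torques, N m; "position": TCP position; "tool_rot": TCP orientation; "ft_force": force on the tool from outside, world axes, zero at the start; "wrist_torque": the same for the moment, N m; "grip_width": finger opening in m.
Only numpy, scipy, OpenCV 4.12 (cv2) and the standard library are available. Lean on these libraries where they do the work, as an engineer would, in place of code of your own. Each camera call takes 0.05 s, during which the arm holds its last target.

## Working session

There is one attempt and no reset: what is moved stays moved. The work goes in short steps, Python scripts to look and compute and a tool call to move; the robot and the scene stay as the last step left them, time stands still between calls to the robot, and variables do not carry over. Pictures are saved under pics/ and viewed, and the job is handed in when it is done.

Besides the shell and the picture viewer there is one more tool, called after ">>>" by a JSON object that holds its "fn" and its "kwargs". play_rows: Moves the arm, as the interface text tells. Its arguments: {"type":"object","properties":{"targets":{"type":"string"},"force":{"type":"number"}},"required":["targets"]}

```bash
mkdir -p pics; cat > h.py <<'E'
import numpy as np, cv2, pickle
def ray(im,u,v):
    K=np.array(im["mtx"]);k=im["k1"]
    p=np.array([(u-K[0,2])/K[0,0],(v-K[1,2])/K[1,1]])
    q=p.copy()
    for _ in range(30): q=p/(1+k*(q@q))
    T=np.array(im["world_to_cam"]);R=T[:3,:3];t=T[:3,3]
    d=R.T@np.array([q[0],-q[1],-1.0]); c=-R.T@t
    return c,d
def onz(im,u,v,z):
    c,d=ray(im,u,v); return c+d*(z-c[2])/d[2]
def dep(im,u,v):
    c,d=ray(im,u,v); return c+d*im["range_z"][int(v),int(u)]
def proj(im,P):
    T=np.array(im["world_to_cam"]);p=T[:3,:3]@np.array(P)+T[:3,3]
    x=np.array([p[0],-p[1]])/-p[2]; x=x*(1+im["k1"]*(x@x)); K=np.array(im["mtx"])
    return K[0,0]*x[0]+K[0,2],K[1,1]*x[1]+K[1,2]
def snap(n,tag):
    from rig import eyes
    im=eyes.get_image(n); cv2.imwrite(f"pics/{tag}.png",im["pixels"][:,:,::-1]); pickle.dump(im,open(f"{tag}.pkl","wb")); return im
def load(tag): return pickle.load(open(f"{tag}.pkl","rb"))
E
python3 - <<'E'
from h import *
from rig import status
a=snap("scene","s0");b=snap("top","t0")
s=status.observe();print({k:np.round(v,4).tolist() for k,v in s.items()})
for i in(a,b):print(i["mtx"],i["k1"],np.round(i["world_to_cam"],3))
E
```

```text
{'time_s': 0.1, 'q': [58.9978, 21.8366, 74.3781, -0.0, 83.8584, -12.3362], 'qvel': [0.0462, -0.0528, -0.0613, -0.0261, 0.0505, -0.0246], 'joint_efforts': [0.0032, -44.9219, -23.1655, -0.0002, 0.0037, 0.0], 'position': [0.1759, 0.5208, 0.2308], 'tool_rot': [[-0.9474, 0.3201, -0.0007], [0.3201, 0.9474, -0.0011], [0.0003, -0.0012, -1.0]], 'ft_force': [-0.5971, -0.0734, -0.041], 'wrist_torque': [0.0118, 0.0215, -0.032], 'grip_width': 0.0856}
[[433.05503592   0.         319.00362639]
 [  0.         433.05503592 243.91944856]
 [  0.           0.           1.        ]] -0.03184468217094724 [[ 0.528  0.849 -0.011 -0.367]
 [-0.718  0.454  0.527  0.334]
 [ 0.453 -0.271  0.85  -1.497]
 [ 0.     0.     0.     1.   ]]
[[491.99742908   0.         315.75891243]
 [  0.         491.99742908 239.4499778 ]
 [  0.           0.           1.        ]] -0.0321112020001862 [[ 0.    -1.    -0.002  0.044]
 [ 0.995  0.     0.103 -0.607]
 [-0.103 -0.002  0.995 -1.19 ]
 [ 0.     0.     0.     1.   ]]
```

View pics/s0.png

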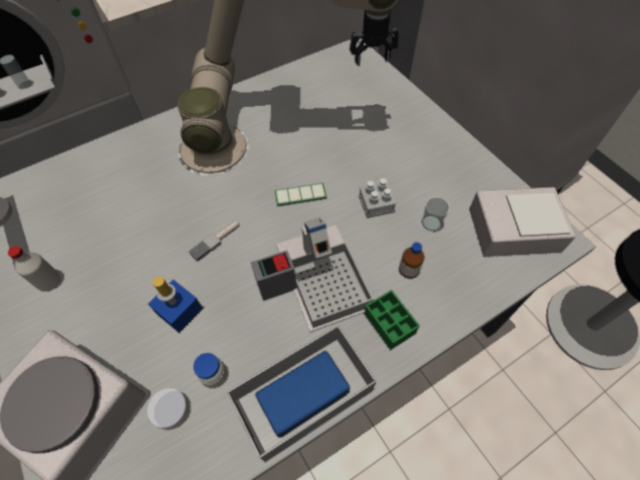

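View pics/t0.png

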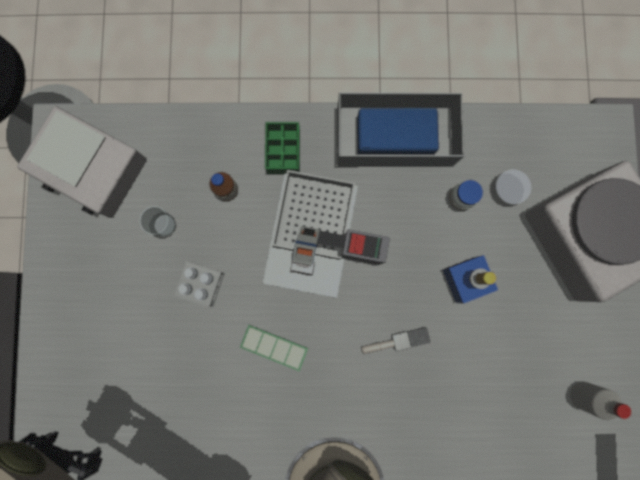

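The top view shows the fixture at about (310,235), the lock housing with red ridge at (362,245), and the stand with rod at (475,279). The bottles stand at (222,185), (160,222) and (465,195). I'll zoom in next.

```bash
python3 - <<'E'
from h import *
a=load("s0");b=load("t0")
c=cv2.resize(b["pixels"][160:310,250:400],(600,600),interpolation=cv2.INTER_CUBIC)
cv2.imwrite("pics/t0c.png",c[:,:,::-1])
c=cv2.resize(a["pixels"][200:340,130:390],(800,431),interpolation=cv2.INTER_CUBIC)
cv2.imwrite("pics/s0c.png",c[:,:,::-1])
for im,n in((a,'s'),(b,'t')):
    hsv=cv2.cvtColor(im["pixels"],cv2.COLOR_RGB2HSV)
    for nm,lo,hi in(("red",(0,150,90),(8,255,255)),("red2",(172,150,90),(180,255,255)),("yel",(18,130,100),(32,255,255)),("green",(40,60,40),(85,255,255)),("blue",(105,150,40),(125,255,255)),("orange",(6,130,80),(18,255,255))):
        m=cv2.inRange(hsv,lo,hi);N,_,st,ce=cv2.connectedComponentsWithStats(m)
        for i in range(1,N):
            if st[i,4]>5:
                u,v=ce[i];print(n,nm,st[i],ce[i].round(1),dep(im,u,v).round(3))
E
```

```text
s red [  9 246  11  11  93] [ 13.8 250.9] [ 0.224 -0.618  0.171]
s red [273 254  16  17 183] [280.2 262. ] [ 0.592 -0.05   0.129]
s yel [153 277  12  10  86] [158.3 281.5] [ 0.512 -0.332  0.181]
s green [71  7  9 10 47] [74.8 10.9] [-0.556 -0.199  0.29 ]
s green [277 196  49   9  62] [301.2 200.6] [0.369 0.137 0.009]
s green [260 261   7  14  46] [262.8 267.8] [ 0.58  -0.095  0.124]
s green [ 365  291   54   58 1769] [390.7 319. ] [0.843 0.128 0.036]
s blue [311 226  13   5  13] [317.  228.3] [0.584 0.066 0.18 ]
s blue [412 243   9   9  64] [416.2 247.2] [0.743 0.269 0.131]
s blue [ 150  281   51   50 1119] [177.4 308. ] [ 0.536 -0.328  0.068]
s blue [ 257  353   91   83 3940] [302.  393.3] [ 0.888 -0.165  0.066]
s blue [194 354  25  24 454] [205.9 365.4] [ 0.721 -0.325  0.092]
s orange [316 245   2   6   7] [316.3 247.7] [0.606 0.049 0.132]
s orange [403 249  20  16 198] [412.8 257.5] [0.749 0.261 0.095]
t red [350 235  14  18 170] [356.8 243.6] [ 0.588 -0.049  0.132]
t red [617 405  13  12 121] [623.2 410.8] [ 0.221 -0.62   0.168]
t yel [488 274   7   8  36] [490.8 277.6] [ 0.509 -0.335  0.182]
t green [ 265  122   35   51 1553] [281.7 146.5] [0.838 0.129 0.054]
t green [375 240   4  15  20] [376.8 247.5] [ 0.579 -0.096  0.124]
t blue [213 175   8   9  47] [216.4 178.7] [0.738 0.274 0.131]
t blue [469 182  10   5  17] [472.6 184.2] [ 0.734 -0.332  0.092]
t blue [463 185   6   6   9] [466.1 186.9] [ 0.728 -0.316  0.09 ]
t blue [470 187   8   7  21] [473.  189.8] [ 0.721 -0.332  0.091]
t orange [298 249  13   6  58] [304.2 251.3] [0.569 0.07  0.147]
```

View pics/t0c.png

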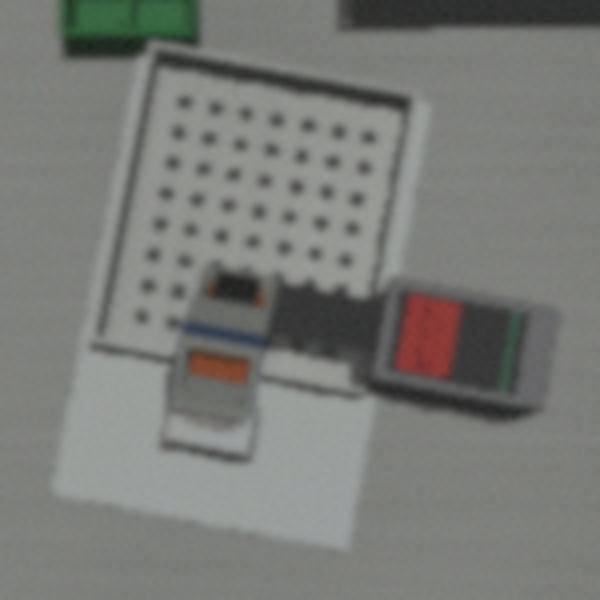

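View pics/s0c.png

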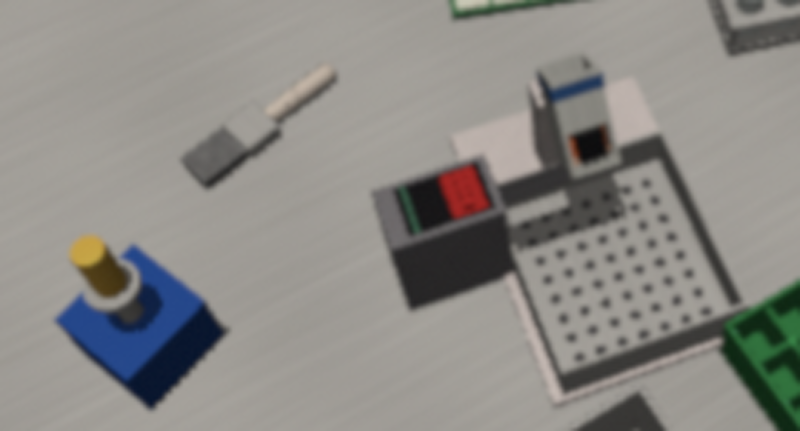

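```bash
python3 - <<'E'
from h import *
b=load("t0");a=load("s0")
def cloud(im,x0,x1,y0,y1):
    return np.array([np.r_[dep(im,u,v),u,v,im["pixels"][v,u]] for v in range(y0,y1) for u in range(x0,x1) if im["range_z"][v,u]>0])
C=cloud(b,260,400,165,305)
# housing top
h=C[(abs(C[:,2]-.124)<.004)&(C[:,1]<-0.02)]
m=np.zeros((480,640),np.uint8); m[h[:,4].astype(int),h[:,3].astype(int)]=255
red=(C[:,5]>110)&(C[:,6]<70)&(C[:,1]<0)
pts=np.array([dep(b,0,0)]*0)
hh=C[(C[:,2]>.119)&(C[:,2]<.136)&(C[:,1]<-0.02)]
r=cv2.minAreaRect(np.float32(hh[:,:2]*1000));print("housing top",len(hh),r)
pl=C[(C[:,2]<.02)&(C[:,2]>.004)];
r=cv2.minAreaRect(np.float32(pl[:,:2]*1000));print("plate",r, np.median(pl[:,2]))
R=C[red];print("red",len(R),R[:,:3].mean(0));
for z in(.126,.128,.13): print(z,(R[:,2]>z).sum(),R[R[:,2]>z][:,:3].mean(0))
# stand
S=cloud(b,435,510,245,310);
t=S[abs(S[:,2]-.07)<.004];print("stand",len(t),cv2.minAreaRect(np.float32(t[:,:2]*1000)),np.median(t[:,2]))
t=S[S[:,2]>.172];print("rodtop",len(t),t[:,:3].mean(0),cv2.minAreaRect(np.float32(t[:,:2]*1000)))
# sleeve depth print
np.set_printoptions(linewidth=200)
print("z mm, cols 290-322, rows")
for v in range(222,278,2): print(v,[int(1000*dep(b,u,v)[2]) for u in range(286,324,2)])
E
```

```text
housing top 1111 ((583.7745971679688, -70.7606201171875), (100.02687072753906, 60.17869186401367), 79.06721496582031)
plate ((625.372314453125, 8.850845336914062), (356.89495849609375, 355.84765625), 89.976318359375) 0.010213660500724808
red 240 [ 0.58815079 -0.04938103  0.12673396]
0.126 118 [ 0.58779319 -0.0499684   0.12945412]
0.128 62 [ 0.58930738 -0.04911045  0.13183918]
0.13 45 [ 0.58886941 -0.04877265  0.13298742]
stand 988 ((508.2701721191406, -333.4781494140625), (90.46359252929688, 92.19103240966797), 20.647085189819336) 0.06997951624880039
rodtop 129 [ 0.5081972  -0.33132189  0.18002682] ((508.4451904296875, -331.73248291015625), (24.698545455932617, 25.28117561340332), 45.48286819458008)
z mm, cols 290-322, rows
222 [6, 14, 14, 6, 11, 14, 15, 12, 12, 14, 14, 10, 12, 8, 9, 10, 14, 14, 12]
224 [14, 12, 11, 11, 12, 18, 12, 7, 12, 12, 11, 8, 7, 13, 12, 9, 16, 11, 8]
226 [13, 11, 7, 7, 13, 15, 12, 10, 119, 118, 11, 13, 10, 16, 12, 12, 15, 9, 12]
228 [9, 13, 11, 14, 11, 10, 13, 126, 123, 133, 132, 130, 119, 119, 118, 14, 13, 13, 9]
230 [9, 10, 14, 7, 18, 13, 11, 137, 123, 142, 
[... 1332 characters left out ...]
8, 166, 165, 159, 159, 158, 157, 159, 176, 5, 9, 5, 7, 11]
262 [8, 7, 6, 117, 121, 164, 168, 163, 167, 167, 169, 168, 162, 169, 8, 11, 8, 5, 8]
264 [9, 11, 9, 117, 124, 128, 130, 131, 128, 130, 131, 164, 166, 160, 32, 9, 6, 8, 7]
266 [8, 7, 12, 122, 121, 123, 121, 127, 125, 128, 128, 131, 125, 127, 5, 10, 6, 6, 5]
268 [11, 9, 10, 124, 123, 121, 122, 122, 122, 125, 129, 118, 121, 121, 7, 11, 6, 10, 7]
270 [5, 5, 4, 117, 120, 120, 125, 130, 123, 124, 121, 123, 123, 120, 6, 10, 7, 4, 5]
272 [9, 10, 4, 8, 11, 22, 53, 84, 112, 123, 124, 126, 123, 99, 9, 8, 9, 5, 2]
274 [7, 5, 7, 9, 4, 7, 7, 6, 9, 5, 15, 49, 80, 41, 9, 5, 7, 3, 11]
276 [10, 8, 5, 10, 7, 9, 7, 8, 5, 8, 10, 5, 4, 8, 6, 10, 5, 2, 10]
```

```bash
cat >> h.py <<'E'
yaw=np.deg2rad(-10.93); ex=np.array([np.cos(yaw),np.sin(yaw),0]); ey=np.array([-ex[1],ex[0],0]); F0=np.array([.5898,.0655,0])
def tofix(P): d=P-F0; return np.array([d@ex,d@ey,P[2]])
E
python3 - <<'E'
from h import *
b=load("t0")
C=np.array([np.r_[tofix(dep(b,u,v))] for v in range(222,275) for u in range(285,325) if b["range_z"][v,u]>0])
t=C[(C[:,2]>.135)&(C[:,2]<.2)]
print("y ext",np.percentile(t[:,1],[1,3,50,97,99]))
e=np.array([-.574,0,.819]);n=np.array([.819,0,.574])
s=t@e;w=t@n
out=t[(t[:,2]>.155)&(w>np.percentile(w,60))];
# outer upper wall plane and mouth plane
print("w pct",np.percentile(w,[50,70,80,90,95]),"s max",np.percentile(s,[90,95,98,99]))
hs,ed=np.histogram(w,40);print([(round(a,4),int(c)) for a,c in zip(ed,hs)])
hs,ed=np.histogram(s,40);print([(round(a,4),int(c)) for a,c in zip(ed,hs)])
a=load("s0")
D=np.array([np.r_[tofix(dep(a,u,v))] for v in range(210,265) for u in range(295,345) if a["range_z"][v,u]>0])
t=D[(D[:,2]>.135)&(D[:,2]<.2)&(abs(D[:,1])<.05)];w=t@n;s=t@e
print("scene y",np.percentile(t[:,1],[1,3,50,97,99]));
hs,ed=np.histogram(w,30);print([(round(a,4),int(c)) for a,c in zip(ed,hs)])
hs,ed=np.histogram(s,30);print([(round(a,4),int(c)) for a,c in zip(ed,hs)])
E
```

```text
y ext [-0.02243933 -0.02155816  0.00029399  0.0210845   0.02200098]
w pct [0.0946295  0.09887494 0.09951497 0.10070231 0.10216217] s max [0.16391435 0.16538563 0.16663532 0.16708776]
[(np.float64(0.0531), 7), (np.float64(0.0544), 4), (np.float64(0.0557), 18), (np.float64(0.0571), 48), (np.float64(0.0584), 52), (np.float64(0.0597), 34), (np.float64(0.061), 10), (np.float64(0.0623), 12), (np.float64(0.0636), 12), (np.float64(0.0649), 11), (np.float64(0.0662), 7), (np.float64(0.0675), 16), (np.float64(0.0689), 6), (np.float64(0.0702), 10), (np.float64(0.0715), 12), (np.float64(0.0728), 12), (np.float64(0.0741), 15), (np.float64(0.0754), 6), (np.float64(0.0767), 4), (np.float64(0.078), 7), (np.float64(0.0793), 5), (np.float64(0.0807), 3), (np.float64(0.082), 0), (np.float64(0.0833), 2), (np.float64(0.0846), 3), (np.float64(0.0859), 5), (np.float64(0.0872), 2), (np.float64(0.0885), 1), (np.float64(0.0898), 2), (np.float64(0.0911), 3), (np.float64(0.0925), 7), (np.float64(0.0938), 10), (np.float64(0.0951), 7), (np.float64(0.0964), 34), (np.float64(0.0977), 105), (np.float64(0.099), 106), (
[... 2030 characters left out ...]
, (np.float64(0.1009), 15), (np.float64(0.1033), 14), (np.float64(0.1057), 16), (np.float64(0.1081), 19), (np.float64(0.1105), 21), (np.float64(0.1129), 9), (np.float64(0.1153), 19), (np.float64(0.1177), 14), (np.float64(0.1201), 16), (np.float64(0.1225), 15), (np.float64(0.1249), 19), (np.float64(0.1273), 17), (np.float64(0.1297), 17), (np.float64(0.1321), 21), (np.float64(0.1345), 18), (np.float64(0.1369), 15), (np.float64(0.1393), 21), (np.float64(0.1418), 11), (np.float64(0.1442), 14), (np.float64(0.1466), 19), (np.float64(0.149), 24), (np.float64(0.1514), 25), (np.float64(0.1538), 27), (np.float64(0.1562), 37), (np.float64(0.1586), 33), (np.float64(0.161), 37), (np.float64(0.1634), 43)]
```

```bash
python3 - <<'E'
from h import *
for tag,(x0,x1,y0,y1) in (("t0",(340,395,225,270)),("s0",(245,300,240,300))):
    b=load(tag)
    L=[]
    for v in range(y0,y1):
        for u in range(x0,x1):
            p=tofix(dep(b,u,v)); c=b["pixels"][v,u].astype(int)
            if .11<p[2]<.14 and abs(p[0]-.02)<.016 : L.append(np.r_[p,c])
    L=np.array(L)
    for y in np.arange(-.190,-.08,.003):
        k=L[(L[:,1]>=y)&(L[:,1]<y+.003)]
        if len(k)>1: print(tag,round(y,3),len(k),np.round(1000*np.median(k[:,2]),1),np.median(k[:,3:],axis=0))
E
```

```text
t0 -0.187 6 123.6 [105.5 106.  105. ]
t0 -0.184 19 123.9 [104. 104. 105.]
t0 -0.181 19 124.1 [102. 103. 104.]
t0 -0.178 16 124.1 [104.  103.5 105. ]
t0 -0.175 19 123.7 [103. 103. 104.]
t0 -0.172 18 123.5 [96.5 97.  98. ]
t0 -0.169 18 123.5 [77.  78.  76.5]
t0 -0.166 18 124.5 [61. 70. 65.]
t0 -0.163 17 125.4 [60. 80. 69.]
t0 -0.16 19 124.9 [59. 76. 66.]
t0 -0.157 16 123.9 [57.  60.5 59. ]
t0 -0.154 21 124.6 [56. 57. 56.]
t0 -0.151 16 124.9 [56. 56. 56.]
t0 -0.148 19 124.8 [56. 57. 56.]
t0 -0.145 19 124.8 [57. 57. 57.]
t0 -0.142 17 124.7 [57. 56. 57.]
t0 -0.139 17 124.7 [56. 57. 56.]
t0 -0.136 18 124.4 [57.  56.  55.5]
t0 -0.133 19 124.0 [71. 57. 57.]
t0 -0.13 17 125.1 [106.  57.  56.]
t0 -0.127 18 125.5 [133.5  57.   55. ]
t0 -0.124 19 125.4 [141.  59.  56.]
t0 -0.121 19 126.1 [139.  57.  55.]
t0 -0.118 15 132.0 [138.  57.  55.]
t0 -0.115 19 131.6 [138.  57.  54.]
t0 -0.112 19 132.2 [130.  54.  52.]
t0 -0.109 19 125.2 [135.  56.  54.]
t0 -0.106 17 124.7 [140.  58.  55.]
t0 -0.103 18 125.2 [136.  57.  54.]
t0 -0.1 17 125.6 [109.  56.  55.]
t0 -0.097 17 123.2 [78. 63. 63.]
t0 -0.094 19 
[... 659 characters left out ...]
 [23. 22. 23.]
s0 -0.139 13 125.2 [24. 22. 24.]
s0 -0.136 13 124.9 [24. 22. 23.]
s0 -0.133 12 124.3 [44.5 23.  24. ]
s0 -0.13 11 124.8 [99. 28. 28.]
s0 -0.127 14 125.0 [148.   35.5  33. ]
s0 -0.124 12 124.6 [157.  38.  35.]
s0 -0.121 12 124.7 [154.   36.5  34. ]
s0 -0.118 14 125.4 [148.5  35.   33. ]
s0 -0.115 15 132.1 [155.  37.  35.]
s0 -0.112 13 131.4 [154.  37.  35.]
s0 -0.109 12 129.2 [152.   36.5  33.5]
s0 -0.106 12 123.8 [157.  38.  35.]
s0 -0.103 14 124.9 [152.  37.  34.]
s0 -0.1 14 124.6 [120.  32.  30.]
s0 -0.097 13 125.1 [64. 43. 44.]
s0 -0.094 11 124.1 [81. 77. 77.]
s0 -0.091 12 123.9 [103.   99.   99.5]
s0 -0.088 12 123.9 [120.5 115.  114. ]
s0 -0.085 4 123.7 [143.5 136.  132.5]
```

```bash
cat >> h.py <<'E'
def go(fx,fy,z,world=False,tyaw=79.07):
    from rig import status
    s=status.observe();p=np.array(s["position"]);R=np.array(s["tool_rot"])
    T=np.array([fx,fy,z]) if world else F0+fx*ex+fy*ey+np.array([0,0,z])
    d=R.T@(T-p); cy=np.degrees(np.arctan2(R[1,1],R[0,1])); tw=(cy-tyaw+90)%180-90
    print("t",round(s["time_s"],2),"pos fix",tofix(p).round(4),"world",p.round(4),"-> shift",d.round(4),"turn",np.deg2rad(tw).round(3),"F",np.round(s["ft_force"],1),"w",round(s["grip_width"],4))
E
python3 -c "
from h import *
go(.02,-.07,.231)"
```

```text
t 0.1 pos fix [-0.4927  0.3686  0.2308] world [0.1759 0.5208 0.2308] -> shift [-5.671e-01 -3.656e-01  1.000e-04] turn -0.135 F [-0.6 -0.1 -0. ] w 0.0856
```

>>> {"fn": "play_rows", "kwargs": {"targets": "-0.042 -0.027 0 -0.135 1; -0.084 -0.054 0 -0.135 1; -0.126 -0.081 0 -0.135 1; -0.168 -0.108 0 -0.135 1; -0.21 -0.135 0 -0.135 1", "force": 40}}

```text
time_s: 0.6
position: [0.3319, 0.325, 0.2312]
tool_rot: [[-0.982, 0.189, -0.0], [0.189, 0.982, -0.0], [0.0, -0.0, -1.0]]
ft_force: [0.8, 0.9, -0.1]
grip_width: 0.0126
```

```bash
python3 -c "
from h import *
go(.02,-.07,.231)"
```

```text
t 0.6 pos fix [-0.3024  0.2058  0.2312] world [0.3319 0.325  0.2312] -> shift [-3.224e-01 -2.759e-01  2.000e-04] turn 0.0 F [ 0.8  0.9 -0.1] w 0.0126
```

>>> {"fn": "play_rows", "kwargs": {"targets": "-0.03 -0.026 0 0 1; -0.064 -0.055 0 0 1; -0.1 -0.085 0 0 1; -0.136 -0.116 0 0 1; -0.172 -0.147 0 0 1"}}

```text
time_s: 1.1
position: [0.4729, 0.148, 0.2312]
tool_rot: [[-0.982, 0.19, -0.0], [0.19, 0.982, 0.0], [0.0, -0.0, -1.0]]
ft_force: [0.7, 0.5, -0.6]
grip_width: 0.0002
```

```bash
python3 -c "
from h import *
go(.02,-.07,.15)"
```

```text
t 1.1 pos fix [-0.1304  0.0588  0.2312] world [0.4729 0.148  0.2312] -> shift [-0.1505 -0.1288  0.0811] turn -0.0 F [ 0.7  0.5 -0.6] w 0.0002
```

>>> {"fn": "play_rows", "kwargs": {"targets": "-0.035 -0.03 0 0 1; -0.072 -0.062 0 0 1; -0.11 -0.094 0 0 1; -0.15 -0.129 0 0 1; -0.15 -0.129 0 0 1"}}

```text
time_s: 1.6
position: [0.5972, -0.0099, 0.2297]
tool_rot: [[-0.981, 0.194, -0.001], [0.194, 0.981, -0.001], [0.001, -0.001, -1.0]]
ft_force: [-1.4, 0.1, -1.2]
grip_width: -0.0001
```

```bash
python3 -c "
from h import *
go(.02,-.07,.128)"
```

```text
t 1.6 pos fix [ 0.0216 -0.0727  0.2297] world [ 0.5972 -0.0099  0.2297] -> shift [0.0015 0.0027 0.1017] turn -0.005 F [-1.4  0.1 -1.2] w -0.0001
```

>>> {"fn": "play_rows", "kwargs": {"targets": "0.002 0.003 0.04 0 1; 0.002 0.003 0.08 0 1; 0.002 0.003 0.095 0 1; 0.002 0.003 0.1015 0 1; 0.002 0.003 0.1015 0 1"}}

```text
time_s: 2.1
position: [0.5933, -0.0017, 0.1295]
tool_rot: [[-0.982, 0.189, -0.001], [0.189, 0.982, 0.0], [0.001, 0.0, -1.0]]
ft_force: [0.6, 1.2, 0.3]
grip_width: -0.0003
```

```bash
python3 -c "
from h import *
go(.02,-.09,.1275)"
```

```text
t 2.1 pos fix [ 0.0162 -0.0653  0.1295] world [ 0.5933 -0.0017  0.1295] -> shift [-0.0038 -0.0247  0.002 ] turn 0.0 F [0.6 1.2 0.3] w -0.0003
```

>>> {"fn": "play_rows", "kwargs": {"targets": "-0.004 -0.006 0.002 0 1; -0.004 -0.012 0.002 0 1; -0.004 -0.018 0.002 0 1; -0.004 -0.024 0.002 0 1; -0.004 -0.028 0.002 0 1"}}

```text
time_s: 2.6
position: [0.5921, -0.0311, 0.1281]
tool_rot: [[-0.982, 0.19, 0.0], [0.19, 0.982, -0.0], [-0.0, -0.0, -1.0]]
ft_force: [-0.1, 0.1, 0.0]
grip_width: 0.0001
```

```bash
python3 -c "
from h import *
go(.02,-.122,.1275)"
```

```text
t 2.6 pos fix [ 0.0206 -0.0944  0.1281] world [ 0.5921 -0.0311  0.1281] -> shift [ 0.0006 -0.0276  0.0006] turn -0.001 F [-0.1  0.1  0. ] w 0.0001
```

>>> {"fn": "play_rows", "kwargs": {"targets": "0 -0.004 0 0 1; 0 -0.008 0 0 1; 0 -0.012 0 0 1; 0 -0.016 0 0 1; 0 -0.02 0 0 1"}}

```text
time_s: 3.1
position: [0.5885, -0.0492, 0.1279]
tool_rot: [[-0.982, 0.189, 0.001], [0.189, 0.982, 0.002], [-0.0, 0.002, -1.0]]
ft_force: [0.7, 4.3, 1.2]
grip_width: 0.0003
```

```bash
python3 -c "
from h import *
go(.02,-.122,.1275)
snap('top','t1')
b=load('t1');cv2.imwrite('pics/t1c.png',cv2.resize(b['pixels'][200:290,300:420],(800,600),interpolation=2)[:,:,::-1])"
```

```text
t 3.1 pos fix [ 0.0205 -0.1129  0.1279] world [ 0.5885 -0.0492  0.1279] -> shift [ 0.0005 -0.0091  0.0004] turn 0.0 F [0.7 4.3 1.2] w 0.0003
```

View pics/t1c.png

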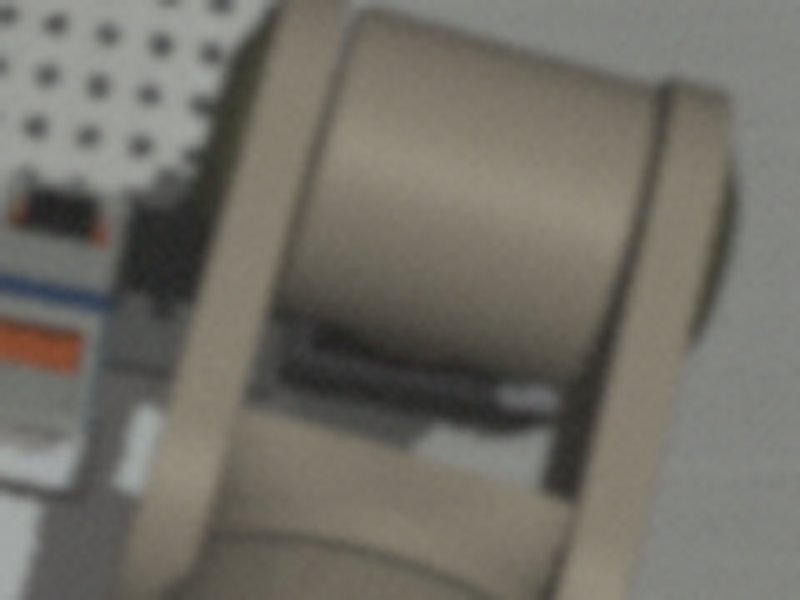

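The arm hides the lock in this view, but 4.3 N shows the fingers are pushing the ridge. I'll continue.

>>> {"fn": "play_rows", "kwargs": {"targets": "0 -0.003 0 0 1; 0 -0.006 0 0 1; 0 -0.009 0 0 1; 0 -0.011 0 0 1"}}

```text
time_s: 3.55
position: [0.5863, -0.0607, 0.1277]
tool_rot: [[-0.982, 0.19, -0.0], [0.19, 0.982, 0.001], [0.0, 0.001, -1.0]]
ft_force: [2.9, 8.5, -1.3]
grip_width: -0.0
```

>>> {"fn": "play_rows", "kwargs": {"targets": "0 -0.002 0 0 1; 0 -0.004 0 0 1; 0 -0.006 0 0 1"}}

```text
time_s: 3.85
position: [0.5859, -0.0617, 0.1275]
tool_rot: [[-0.982, 0.189, 0.002], [0.189, 0.982, 0.01], [-0.0, 0.01, -1.0]]
ft_force: [9.7, 31.0, -2.1]
grip_width: -0.0
```

End stop reached (31 N, no further motion). I'll back off and rise.

>>> {"fn": "play_rows", "kwargs": {"targets": "0 0.012 0 0 1; 0 0.012 -0.04 0 1; 0 0.012 -0.09 0 1; 0 -0.03 -0.115 0 0.5; 0 -0.08 -0.115 0 0"}}

```text
time_s: 4.35
position: [0.5711, -0.1457, 0.2474]
tool_rot: [[-0.982, 0.186, 0.007], [0.186, 0.982, -0.004], [-0.008, -0.003, -1.0]]
ft_force: [1.2, -0.3, -0.3]
grip_width: 0.0282
```

```bash
python3 -c "
from h import *
go(.5085,-.332,.235,True)"
```

```text
t 4.35 pos fix [ 0.0216 -0.2109  0.2474] world [ 0.5711 -0.1457  0.2474] -> shift [ 0.0268 -0.1947  0.0127] turn 0.003 F [ 1.2 -0.3 -0.3] w 0.0282
```

>>> {"fn": "play_rows", "kwargs": {"targets": "0.006 -0.045 0 0 0; 0.014 -0.09 0 0 0; 0.02 -0.135 0 0 0; 0.027 -0.18 0 0 0; 0.027 -0.195 0 0 0"}}

```text
time_s: 4.85
position: [0.5045, -0.3354, 0.2425]
tool_rot: [[-0.981, 0.194, -0.001], [0.194, 0.981, -0.001], [0.001, -0.001, -1.0]]
ft_force: [1.1, 0.4, 0.8]
grip_width: 0.0854
```

```bash
python3 -c "
from h import *
go(.508,-.3325,.14,True)
im=snap('scene','s2')
cv2.imwrite('pics/s2c.png',cv2.resize(im['pixels'][200:340,100:360],(800,431),interpolation=2)[:,:,::-1])"
```

```text
t 4.85 pos fix [-0.0077 -0.4098  0.2425] world [ 0.5045 -0.3354  0.2425] -> shift [-0.0029  0.0037  0.1025] turn -0.004 F [1.1 0.4 0.8] w 0.0854
```

View pics/s2c.png

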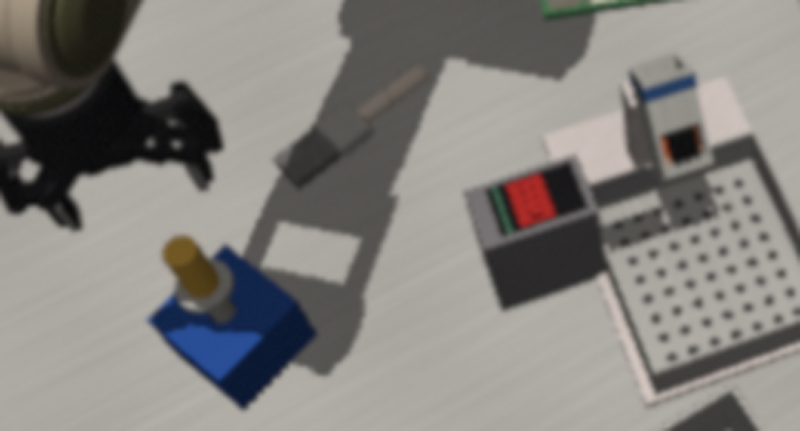

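The red slab now sits beside the green line at about (505,208), so the lock is open. Next I'll descend onto the handle.

>>> {"fn": "play_rows", "kwargs": {"targets": "-0.003 0.004 0.04 0 0; -0.003 0.004 0.08 0 0; -0.003 0.004 0.1 0 0; -0.003 0.004 0.102 0 0; -0.003 0.004 0.102 0 0"}}

```text
time_s: 5.4
position: [0.5107, -0.3278, 0.1414]
tool_rot: [[-0.982, 0.189, 0.0], [0.189, 0.982, -0.0], [-0.0, -0.0, -1.0]]
ft_force: [-0.3, 0.7, 0.6]
grip_width: 0.0852
```

```bash
python3 -c "
from h import *
go(.508,-.3325,.14,True)"
```

```text
t 5.4 pos fix [-0.0031 -0.4012  0.1414] world [ 0.5107 -0.3278  0.1414] -> shift [ 0.0018 -0.0051  0.0014] turn 0.001 F [-0.3  0.7  0.6] w 0.0852
```

>>> {"fn": "play_rows", "kwargs": {"targets": "0.002 -0.005 0.001 0 0.3; 0.002 -0.005 0.001 0 0.5; 0.002 -0.005 0.001 0 0.7; 0.002 -0.005 0.001 0 0.8; 0.002 -0.005 0.001 0 0.8", "force": 25}}

```text
time_s: 5.9
position: [0.5075, -0.3327, 0.1404]
tool_rot: [[-0.982, 0.19, 0.001], [0.19, 0.982, -0.001], [-0.001, -0.0, -1.0]]
ft_force: [-0.1, 0.7, 3.8]
grip_width: 0.0269
```

>>> {"fn": "play_rows", "kwargs": {"targets": "0 0 0 0 0.9; 0 0 0 0 0.9; 0 0 0 0 0.9"}}

```text
time_s: 6.2
position: [0.5076, -0.3327, 0.1404]
tool_rot: [[-0.982, 0.19, 0.001], [0.19, 0.982, -0.001], [-0.001, -0.0, -1.0]]
ft_force: [-0.1, 1.1, 5.7]
grip_width: 0.0273
```

Handle gripped (27 mm). I'll lift it clear, then lean the rod in the grip by pressing its shaft against the stand's far face.

>>> {"fn": "play_rows", "kwargs": {"targets": "0 0 -0.02 0 0.9; 0 0 -0.05 0 0.9; 0 0 -0.09 0 0.9; 0 0 -0.09 -0.15 0.9; 0 0 -0.09 -0.3 0.9"}}

```text
time_s: 6.7
position: [0.5074, -0.3327, 0.2304]
tool_rot: [[-0.993, -0.115, 0.001], [-0.115, 0.993, -0.001], [-0.001, -0.001, -1.0]]
ft_force: [-0.3, -0.3, -2.4]
grip_width: 0.0275
```

```bash
python3 -c "
from h import *
go(.571,-.309,.23,True,110.6)"
```

```text
t 6.7 pos fix [-0.0054 -0.4066  0.2304] world [ 0.5074 -0.3327  0.2304] -> shift [-0.0659  0.0162  0.0004] turn -0.244 F [-0.3 -0.3 -2.4] w 0.0275
```

>>> {"fn": "play_rows", "kwargs": {"targets": "-0.033 0.008 0 -0.12 0.9; -0.066 0.016 0 -0.244 0.9; -0.066 0.016 0.03 -0.244 0.9; -0.066 0.016 0.06 -0.244 0.9; -0.066 0.016 0.075 -0.244 0.9"}}

```text
time_s: 7.2
position: [0.5703, -0.3085, 0.151]
tool_rot: [[-0.938, -0.346, -0.005], [-0.346, 0.938, 0.003], [0.003, 0.005, -1.0]]
ft_force: [0.4, 0.0, -2.3]
grip_width: 0.0272
```

```bash
python3 -c "
from h import *
go(.508-.0156*.936,-.333-.0156*.352,.155,True,110.6)
im=snap('scene','s3')
cv2.imwrite('pics/s3c.png',cv2.resize(im['pixels'][200:340,100:360],(800,431),interpolation=2)[:,:,::-1])"
```

```text
t 7.2 pos fix [ 0.0517 -0.3709  0.151 ] world [ 0.5703 -0.3085  0.151 ] -> shift [ 0.0825 -0.0015 -0.0037] turn -0.006 F [ 0.4  0.  -2.3] w 0.0272
```

View pics/s3c.png

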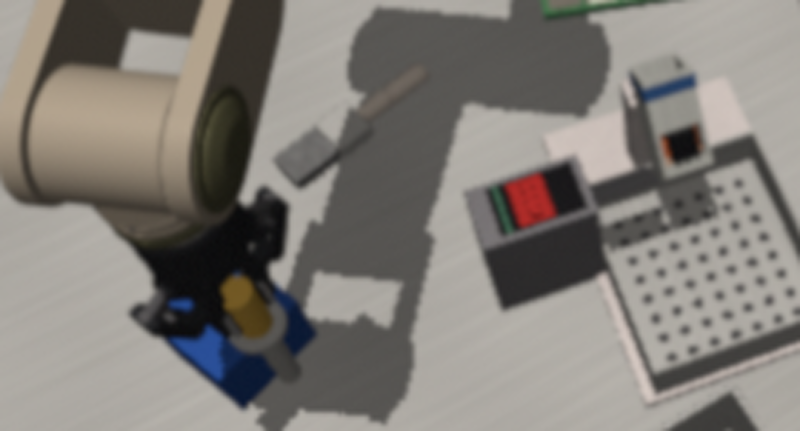

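The rod hangs beside the stand's far face, with its tip at about (290,370) in the crop. I'll sweep it toward the robot to tilt it.

>>> {"fn": "play_rows", "kwargs": {"targets": "0.012 0 -0.004 0 0.9; 0.024 0 -0.004 0 0.9; 0.036 0 -0.004 0 0.9; 0.048 0 -0.004 0 0.9; 0.06 0 -0.004 0 0.9"}}

```text
time_s: 7.75
position: [0.514, -0.3309, 0.1596]
tool_rot: [[-0.938, -0.346, 0.001], [-0.346, 0.938, -0.001], [-0.001, -0.001, -1.0]]
ft_force: [2.9, 1.1, -3.0]
grip_width: 0.0273
```

>>> {"fn": "play_rows", "kwargs": {"targets": "0.012 0 0 0 0.9; 0.023 0 0 0 0.9; 0.023 0 0 0 0.9; 0.023 0 0 0 0.9"}}

```text
time_s: 8.15
position: [0.4929, -0.3386, 0.159]
tool_rot: [[-0.938, -0.345, -0.0], [-0.345, 0.938, -0.001], [0.001, -0.0, -1.0]]
ft_force: [-0.1, -0.4, -1.5]
grip_width: 0.0274
```

```bash
python3 -c "
from h import *
go(.508-.0156*.936,-.333-.0156*.352,.155,True,110.6)
im=snap('scene','s4')
cv2.imwrite('pics/s4c.png',cv2.resize(im['pixels'][200:340,100:360],(800,431),interpolation=2)[:,:,::-1])"
```

```text
t 8.15 pos fix [-0.0185 -0.4152  0.159 ] world [ 0.4929 -0.3386  0.159 ] -> shift [-0.0005 -0.      0.004 ] turn -0.007 F [-0.1 -0.4 -1.5] w 0.0274
```

View pics/s4c.png

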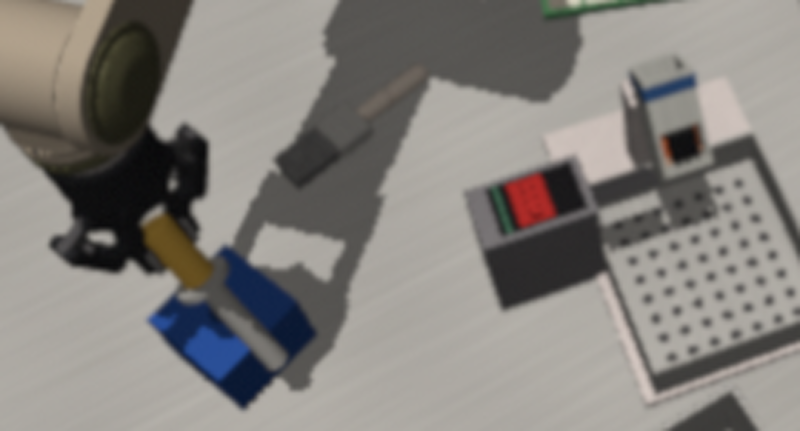

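The rod now leans clearly in the grip, shaft tip at about (275,355) in the crop. I'll grip harder, lift, and turn back.

>>> {"fn": "play_rows", "kwargs": {"targets": "0 0 0 0 0.95; 0 0 -0.03 0 0.95; 0 0 -0.08 0.12 0.95; 0 0 -0.12 0.27 0.95; 0 0 -0.145 0.42 0.95", "force": 60}}

```text
time_s: 8.7
position: [0.4936, -0.3382, 0.3071]
tool_rot: [[-0.997, 0.072, 0.002], [0.072, 0.997, -0.003], [-0.002, -0.003, -1.0]]
ft_force: [0.1, -0.2, -2.3]
grip_width: 0.0267
```

```bash
python3 -c "
from h import *
go(-.132,-.25,.303)"
```

```text
t 8.7 pos fix [-0.0179 -0.4147  0.3071] world [ 0.4936 -0.3382  0.3071] -> shift [0.0939 0.177  0.0034] turn 0.118 F [ 0.1 -0.2 -2.3] w 0.0267
```

>>> {"fn": "play_rows", "kwargs": {"targets": "0.02 0.035 0.003 0.118 0.95; 0.04 0.075 0.003 0.118 0.95; 0.065 0.12 0.003 0.118 0.95; 0.094 0.177 0.003 0.118 0.95; 0.094 0.177 0.003 0.118 0.95"}}

```text
time_s: 9.2
position: [0.4094, -0.1518, 0.3012]
tool_rot: [[-0.983, 0.181, -0.001], [0.181, 0.983, 0.0], [0.001, 0.0, -1.0]]
ft_force: [0.6, -0.8, -1.8]
grip_width: 0.0266
```

```bash
python3 - <<'E'
from h import *
go(-.132,0,.303)
for n in("scene","top"):
    im=snap(n,n[0]+'5')
    cv2.imwrite(f'pics/{n[0]}5c.png',im['pixels'][:,:,::-1])
E
```

```text
t 9.2 pos fix [-0.1359 -0.2475  0.3012] world [ 0.4094 -0.1518  0.3012] -> shift [-0.006   0.2475 -0.0017] turn 0.009 F [ 0.6 -0.8 -1.8] w 0.0266
```

View pics/s5c.png

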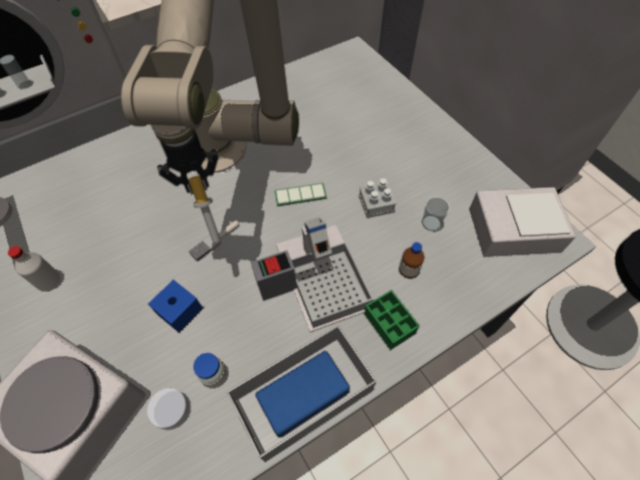

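View pics/t5c.png

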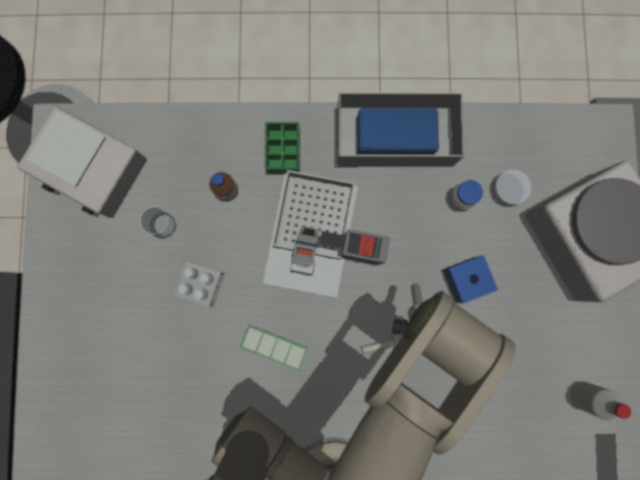

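The rod hangs leaning toward +x, its tip at about (215,243) in the scene view and (416,288) in the top view. I'll measure its axis from depth.

```bash
python3 - <<'E'
from h import *
from rig import status
p=np.array(status.observe()["position"])
g=tofix(p)+[0,0,.019]
def pts(tag,x0,x1,y0,y1):
    im=load(tag);L=[]
    for v in range(y0,y1):
        for u in range(x0,x1):
            if im["range_z"][v,u]>0: L.append(np.r_[tofix(dep(im,u,v))-g,u,v,im["pixels"][v,u]])
    return np.array(L),im
for tag,box in(("s5",(185,235,165,255)),("t5",(395,435,275,320))):
    P,im=pts(tag,*box)
    k=(P[:,2]<.03)&(P[:,2]>-.16)&(abs(P[:,1])<.03)&(P[:,0]>-.03)&(P[:,0]<.13)
    Q=P[k]
    Q=Q[Q[:,5:].max(1)>45]
    print(tag,len(Q))
    for z in np.arange(-.15,.03,.01):
        q=Q[(Q[:,2]>=z)&(Q[:,2]<z+.01)]
        if len(q)>2: print(round(z,3),len(q),(np.median(q[:,:3],axis=0)*1000).round(1),(np.ptp(q[:,1])*1000).round(1),np.median(q[:,5:],axis=0))
E
```

```text
s5 832
-0.12 29 [  84.1    1.7 -113.9] 19.7 [112. 110. 105.]
-0.11 41 [  78.     4.1 -104.9] 19.6 [114. 111. 108.]
-0.1 37 [ 72.1   2.9 -95. ] 19.5 [117. 115. 110.]
-0.09 43 [ 65.    3.  -85.4] 19.5 [115. 113. 109.]
-0.08 37 [ 59.4   3.9 -74.8] 19.4 [116. 113. 109.]
-0.07 39 [ 53.8   3.2 -64.3] 19.0 [116. 113. 109.]
-0.06 42 [ 46.8   3.8 -55.5] 19.8 [108.5 106.5 102. ]
-0.05 37 [ 41.4   2.9 -45.1] 28.7 [78. 76. 73.]
-0.04 35 [ 29.2   3.1 -33.3] 45.0 [114. 110.  96.]
-0.03 111 [ 36.6   2.  -24.8] 40.5 [123. 115.  99.]
-0.02 78 [ 24.3   2.1 -13.5] 50.4 [99.5 78.  36. ]
-0.01 83 [18.1  2.4 -5.4] 53.6 [93. 74. 31.]
0.0 87 [12.1  1.7  4.3] 53.9 [89. 70. 30.]
0.01 98 [ 7.4  1.1 15.1] 46.6 [96. 74. 31.]
0.02 35 [ 6.   2.7 21.9] 43.4 [97. 75. 31.]
t5 283
-0.12 17 [  84.2    6.6 -113.1] 18.5 [96. 97. 95.]
-0.11 30 [  79.     5.5 -105.2] 17.6 [90.5 91.5 88.5]
-0.1 28 [ 72.6   6.1 -94.8] 18.6 [87.5 88.5 87.5]
-0.09 32 [ 66.1   5.2 -85.3] 18.3 [92.  93.5 90.5]
-0.08 29 [ 60.4   5.7 -75.1] 17.7 [90. 91. 89.]
-0.07 35 [ 53.5   5.2 -64.9] 17.5 [90. 92. 89.]
-0.06 19 [ 49.    4.4 -56.2] 15.2 [89. 91. 88.]
-0.04 40 [ 24.7  20.5 -33.2] 12.0 [70.  70.5 68.5]
-0.03 50 [ 37.5  15.1 -26. ] 19.0 [78. 80. 78.]
```

```bash
python3 - <<'E'
from h import *
from rig import status
g=tofix(np.array(status.observe()["position"]))+[0,0,.019]
th=np.deg2rad(32.2);a=np.array([np.sin(th),0,-np.cos(th)]);n=np.array([np.cos(th),0,np.sin(th)])
for tag,(x0,x1,y0,y1) in(("s5",(185,235,165,255)),("t5",(395,435,275,320))):
    im=load(tag)
    P=np.array([tofix(dep(im,u,v))-g for v in range(y0,y1) for u in range(x0,x1) if im["range_z"][v,u]>0])
    s=P@a;w=P@n
    k=(abs(w)<.02)&(abs(P[:,1])<.025)
    print(tag,"s max",np.sort(s[k])[-8:].round(4))
    for lo in np.arange(.06,.15,.02):
        q=k&(s>lo)&(s<lo+.02)
        if q.sum()>5: print(round(lo,2),q.sum(),"y mid",np.percentile(P[q,1],[2,98]).mean().round(4),"w max",np.percentile(w[q],[50,95]).round(4))
E
```

```text
s5 s max [0.1429 0.1435 0.1436 0.1447 0.1447 0.145  0.1454 0.1468]
0.06 69 y mid 0.0029 w max [0.0101 0.0141]
0.08 66 y mid 0.003 w max [0.0102 0.0141]
0.1 65 y mid 0.0031 w max [0.0094 0.0142]
0.12 68 y mid 0.0032 w max [0.0106 0.0139]
0.14 17 y mid 0.0039 w max [0.0107 0.0132]
t5 s max [0.141  0.1415 0.1415 0.1418 0.1418 0.144  0.1441 0.1459]
0.06 30 y mid 0.0041 w max [0.0116 0.0132]
0.08 51 y mid 0.0029 w max [0.0111 0.0134]
0.1 54 y mid 0.0028 w max [0.0114 0.0135]
0.12 47 y mid 0.0031 w max [0.0109 0.0128]
0.14 10 y mid 0.0038 w max [0.0111 0.0136]
```

```bash
python3 -c "
from h import *
go(-.1258,-.0025,.302)"
```

```text
t 9.3 pos fix [-0.1342 -0.2492  0.3014] world [ 0.4107 -0.1537  0.3014] -> shift [-0.0105  0.2466 -0.0008] turn 0.008 F [ 0.1  0.5 -1.9] w 0.0267
```

>>> {"fn": "play_rows", "kwargs": {"targets": "-0.01 0.045 -0.002 0.008 0.95; -0.01 0.09 -0.002 0.008 0.95; -0.01 0.135 -0.002 0.008 0.95; -0.01 0.18 -0.001 0.008 0.95; -0.01 0.22 -0.001 0.008 0.95"}}

```text
time_s: 9.8
position: [0.4628, 0.0602, 0.3014]
tool_rot: [[-0.981, 0.192, -0.0], [0.192, 0.981, -0.0], [0.0, -0.0, -1.0]]
ft_force: [0.7, -1.0, -2.5]
grip_width: 0.0268
```

```bash
python3 -c "
from h import *
go(-.1258,-.0025,.302)"
```

```text
t 9.8 pos fix [-0.1237 -0.0293  0.3014] world [0.4628 0.0602 0.3014] -> shift [ 0.0022  0.0268 -0.0006] turn -0.002 F [ 0.7 -1.  -2.5] w 0.0268
```

>>> {"fn": "play_rows", "kwargs": {"targets": "0.002 0.015 -0.001 0 0.95; 0.002 0.026 -0.001 0 0.95; 0.002 0.026 -0.001 0 0.95"}}

```text
time_s: 10.1
position: [0.4655, 0.085, 0.3024]
tool_rot: [[-0.982, 0.191, -0.001], [0.191, 0.982, -0.0], [0.001, -0.0, -1.0]]
ft_force: [-0.4, -0.2, -1.6]
grip_width: 0.027
```

```bash
python3 -c "
from h import *
go(-.1258,-.0025,.302)
for n in('scene','top'):
    im=snap(n,n[0]+'6')
s=load('s6')['pixels'][150:290,230:390];t=load('t6')['pixels'][200:340,240:400]
cv2.imwrite('pics/c6.png',cv2.resize(np.hstack([s,t]),(800,350),interpolation=2)[:,:,::-1])"
```

```text
t 10.1 pos fix [-0.1258 -0.0044  0.3024] world [0.4655 0.085  0.3024] -> shift [0.     0.0019 0.0004] turn -0.001 F [-0.4 -0.2 -1.6] w 0.027
```

View pics/c6.png

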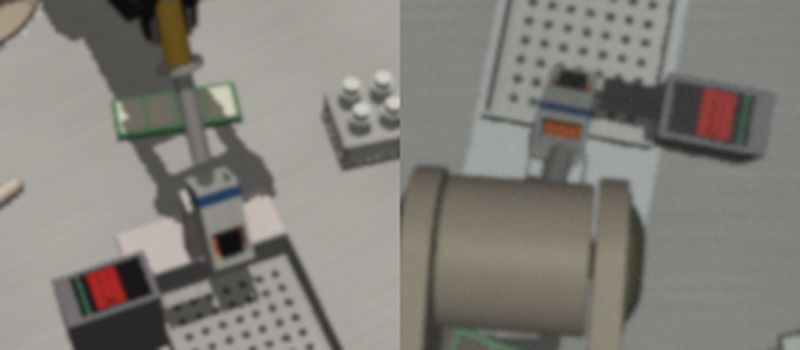

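The rod lines up with the mouth in both views, its tip just short of the rim. I'll insert it along the bore axis.

>>> {"fn": "play_rows", "kwargs": {"targets": "-0.0057 0.001 0.0082 0 0.95; -0.0115 0.001 0.0164 0 0.95; -0.0172 0.001 0.0246 0 0.95; -0.023 0.001 0.0328 0 0.95; -0.0258 0.001 0.0369 0 0.95"}}

```text
time_s: 10.7
position: [0.4905, 0.0806, 0.2646]
tool_rot: [[-0.981, 0.192, -0.002], [0.192, 0.981, 0.0], [0.002, -0.0, -1.0]]
ft_force: [0.7, 0.1, -1.3]
grip_width: 0.0267
```

```bash
python3 -c "
from h import *
go(-.1258+.0574,-.0025,.302-.082)
for n in('scene','top'):
    im=snap(n,n[0]+'7')
s=load('s7')['pixels'][150:290,230:390];t=load('t7')['pixels'][200:340,240:400]
cv2.imwrite('pics/c7.png',cv2.resize(np.hstack([s,t]),(800,350),interpolation=2)[:,:,::-1])"
```

```text
t 10.7 pos fix [-0.1004 -0.004   0.2646] world [0.4905 0.0806 0.2646] -> shift [-0.0321  0.0016  0.0445] turn -0.002 F [ 0.7  0.1 -1.3] w 0.0267
```

View pics/c7.png

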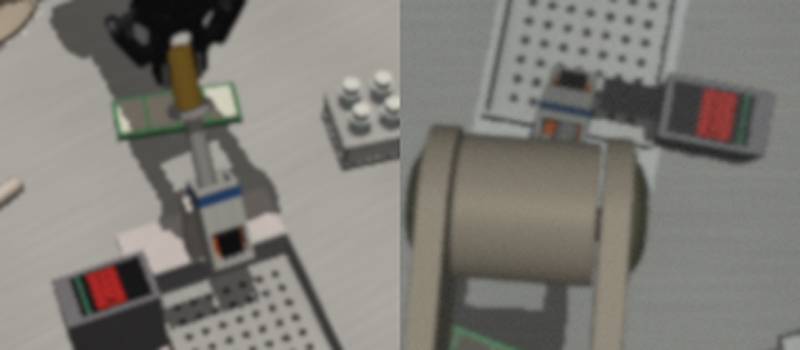

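The tip is inside the mouth with low force. I'll push on with a firmer grip.

>>> {"fn": "play_rows", "kwargs": {"targets": "-0.003 0.001 0.004 0 0.97; -0.0057 0.001 0.0082 0 0.97; -0.0086 0.001 0.0123 0 0.97; -0.0115 0.001 0.0164 0 0.97; -0.0143 0.001 0.0205 0 0.97", "force": 100}}

```text
time_s: 11.3
position: [0.5036, 0.0796, 0.2472]
tool_rot: [[-0.982, 0.191, 0.001], [0.191, 0.982, 0.0], [-0.001, 0.0, -1.0]]
ft_force: [-11.6, 2.3, 14.5]
grip_width: 0.0261
```

>>> {"fn": "play_rows", "kwargs": {"targets": "-0.003 0 0.004 0 0.97; -0.0057 0 0.0082 0 0.97; -0.0086 0 0.0123 0 0.97; -0.0115 0 0.0164 0 0.97; -0.0143 0 0.0205 0 0.97"}}

```text
time_s: 11.8
position: [0.5177, 0.077, 0.2267]
tool_rot: [[-0.982, 0.191, 0.0], [0.191, 0.982, 0.0], [-0.0, 0.0, -1.0]]
ft_force: [-11.4, 2.8, 14.9]
grip_width: 0.0262
```

```bash
python3 -c "
from h import *
go(-.1258+.0704,-.0025,.302-.100)
for n in('scene','top'):
    im=snap(n,n[0]+'8')
s=load('s8')['pixels'][150:290,230:390];t=load('t8')['pixels'][200:340,240:400]
cv2.imwrite('pics/c8.png',cv2.resize(np.hstack([s,t]),(800,350),interpolation=2)[:,:,::-1])"
```

```text
t 11.8 pos fix [-0.073  -0.0024  0.2267] world [0.5177 0.077  0.2267] -> shift [-0.0176 -0.0001  0.0247] turn -0.001 F [-11.4   2.8  14.9] w 0.0262
```

View pics/c8.png

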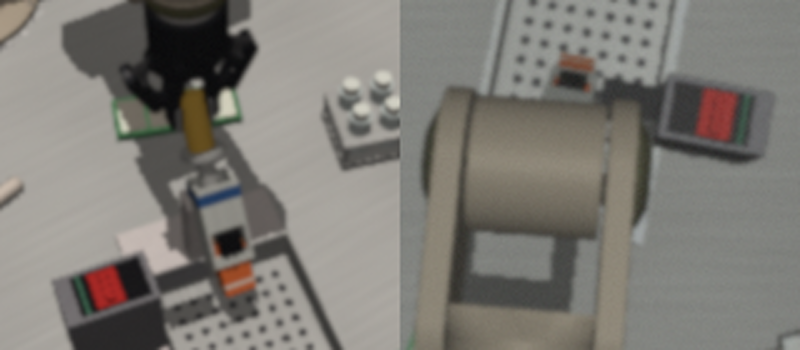

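The cartridge is coming out of the lower mouth, at about (235,278) in the left crop, with about 18 N of push. I'll continue.

>>> {"fn": "play_rows", "kwargs": {"targets": "-0.003 0 0.004 0 0.97; -0.0057 0 0.0082 0 0.97; -0.0086 0 0.0123 0 0.97; -0.0115 0 0.0164 0 0.97"}}

```text
time_s: 12.3
position: [0.5299, 0.0742, 0.2081]
tool_rot: [[-0.981, 0.192, 0.0], [0.192, 0.981, -0.0], [-0.0, -0.0, -1.0]]
ft_force: [0.1, -0.1, -1.9]
grip_width: 0.0262
```

```bash
python3 -c "
from h import *
go(-.1258+.0704,-.0025,.302-.100)
for n in('scene','top'):
    im=snap(n,n[0]+'9')
s=load('s9')['pixels'][150:290,230:390];t=load('t9')['pixels'][200:340,240:400]
cv2.imwrite('pics/c9.png',cv2.resize(np.hstack([s,t]),(800,350),interpolation=2)[:,:,::-1])"
```

```text
t 12.3 pos fix [-0.0604 -0.0028  0.2081] world [0.5299 0.0742 0.2081] -> shift [-0.005   0.0003  0.0061] turn -0.002 F [ 0.1 -0.1 -1.9] w 0.0262
```

View pics/c9.png

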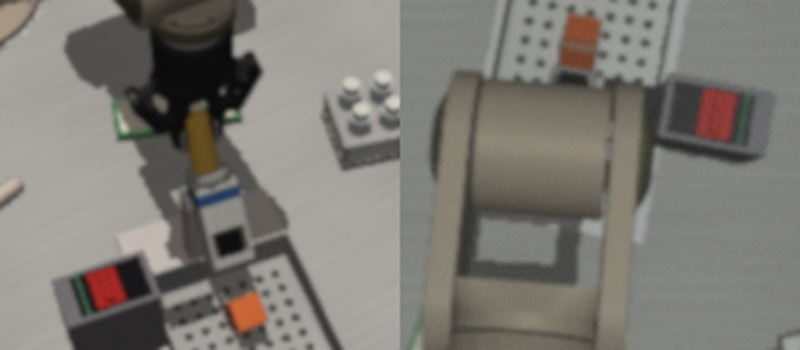

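The cartridge is out, in the tray at about (247,312) in the left crop. I'll seat the collar gently and then release.

>>> {"fn": "play_rows", "kwargs": {"targets": "-0.0023 0 0.0033 0 0.97; -0.0034 0 0.0049 0 0.97; -0.0046 0 0.0066 0 0.97"}}

```text
time_s: 12.7
position: [0.5343, 0.0733, 0.2017]
tool_rot: [[-0.981, 0.192, -0.0], [0.192, 0.981, -0.0], [0.0, -0.0, -1.0]]
ft_force: [-0.2, -0.0, -1.3]
grip_width: 0.0261
```

>>> {"fn": "play_rows", "kwargs": {"targets": "0 0 0 0 0.6; 0 0 0 0 0.4; 0 0 0 0 0.2; 0 0 0 0 0; 0 0 0 0 0", "force": 20}}

```text
time_s: 13.2
position: [0.5342, 0.0734, 0.2021]
tool_rot: [[-0.981, 0.192, 0.0], [0.192, 0.981, -0.0], [-0.0, 0.0, -1.0]]
ft_force: [-0.6, -0.5, 1.6]
grip_width: 0.0854
```

```bash
python3 -c "
from h import *
go(-.08,-.0025,.3)
for n in('scene','top'):
    im=snap(n,n[0]+'10')
s=load('s10')['pixels'][150:290,230:390];t=load('t10')['pixels'][200:340,240:400]
cv2.imwrite('pics/c10.png',cv2.resize(np.hstack([s,t]),(800,350),interpolation=2)[:,:,::-1])"
```

```text
t 13.2 pos fix [-0.0561 -0.0028  0.2021] world [0.5342 0.0734 0.2021] -> shift [ 0.0239  0.0003 -0.0979] turn -0.002 F [-0.6 -0.5  1.6] w 0.0854
```

View pics/c10.png

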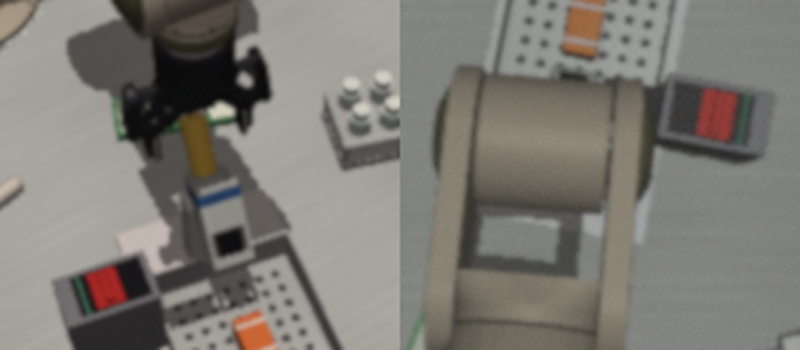

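Released. The rod stays in the sleeve and the cartridge lies in the tray. I'll retreat straight up and then back.

>>> {"fn": "play_rows", "kwargs": {"targets": "0 0 -0.02 0 0; 0 0 -0.05 0 0; 0 0 -0.1 0 0; 0.05 0 -0.12 0 0; 0.1 0 -0.12 0 0"}}

```text
time_s: 13.8
position: [0.4398, 0.0917, 0.3241]
tool_rot: [[-0.981, 0.192, 0.005], [0.192, 0.981, -0.0], [-0.005, 0.001, -1.0]]
ft_force: [0.4, -0.2, -0.2]
grip_width: 0.0849
```

>>> {"fn": "play_rows", "kwargs": {"targets": "0.02 0.05 0 0 0; 0.02 0.1 0 0 0; 0.02 0.15 0 0 0; 0.02 0.18 0 0 0; 0.02 0.18 0 0 0"}}

```text
time_s: 14.3
position: [0.4544, 0.2755, 0.3211]
tool_rot: [[-0.982, 0.188, -0.001], [0.188, 0.982, 0.0], [0.001, 0.0, -1.0]]
ft_force: [0.5, -1.1, -0.7]
grip_width: 0.0853
```

```bash
python3 - <<'E'
from h import *
go(-.08,-.0025,.3)
for n in('scene','top'): snap(n,n[0]+'11')
s=load('s11');t=load('t11')
cv2.imwrite('pics/c11.png',cv2.resize(np.hstack([s['pixels'][180:340,230:390],t['pixels'][160:320,240:400]]),(800,400),interpolation=2)[:,:,::-1])
def seg(im,lo,hi,box):
    x0,x1,y0,y1=box;m=cv2.inRange(cv2.cvtColor(im["pixels"],cv2.COLOR_RGB2HSV),lo,hi);q=np.argwhere(m[y0:y1,x0:x1]>0)
    return np.median([tofix(dep(im,b+x0,a+y0)) for a,b in q],axis=0).round(4),len(q)
for im in(s,t):
    print("orange",seg(im,(4,130,70),(17,255,255),(260,370,165,345)))
    print("yellow",seg(im,(18,120,60),(32,255,255),(260,360,180,290)))
    print("red",seg(im,(0,140,70),(8,255,255),(250,400,220,300)))
for n,p,q in(("s0","s11",0),("t0","t11",0)):
    d=np.abs(load(n)["pixels"].astype(int)-load(p)["pixels"]).sum(2)
    for nm,b in (("amber",(205,240,165,205)),("beaker",(138,180,203,240)),("jar",(445,485,175,212))) if n=="t0" else (("amber",(398,428,240,280)),("beaker",(418,450,195,234)),("jar",(190,228,350,388))):
        print(n,nm,d[b[2]:b[3],b[0]:b[1]].mean().round(1))
E
```

```text
t 14.3 pos fix [-0.1728  0.1806  0.3211] world [0.4544 0.2755 0.3211] -> shift [-0.0924 -0.1833  0.0209] turn 0.002 F [ 0.5 -1.1 -0.7] w 0.0853
orange (array([0.0986, 0.0006, 0.0451]), 216)
yellow (array([-0.0527, -0.0049,  0.2139]), 217)
red (array([ 0.0227, -0.1353,  0.1252]), 200)
orange (array([0.0913, 0.0027, 0.0459]), 155)
yellow (array([-0.0617, -0.0032,  0.225 ]), 225)
red (array([ 0.0198, -0.135 ,  0.1261]), 211)
s0 amber 10.5
s0 beaker 13.0
s0 jar 11.5
t0 amber 15.6
t0 beaker 17.3
t0 jar 15.9
```

View pics/c11.png

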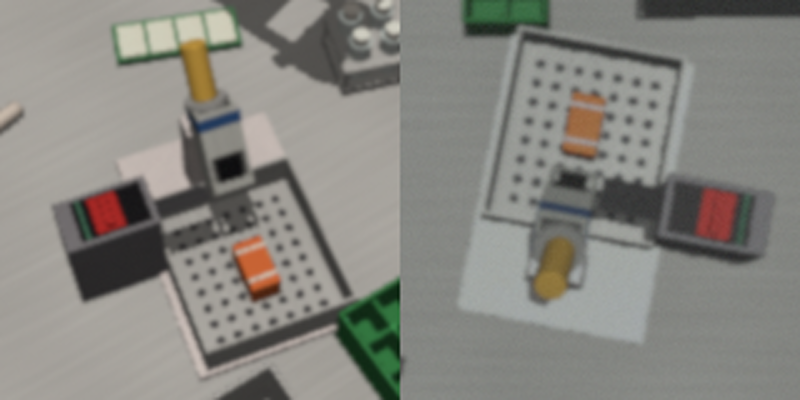

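Rod and cartridge look right. I'll check the lock's travel against the first pictures more carefully.

```bash
python3 - <<'E'
from h import *
for a,b,box in (("t0","t11",(340,395,225,270)),("s0","s11",(245,300,240,300)),("s0","s2",(245,300,240,300))):
    r=[]
    for tag in(a,b):
        im=load(tag);x0,x1,y0,y1=box;L=[]
        m=cv2.inRange(cv2.cvtColor(im["pixels"],cv2.COLOR_RGB2HSV),(0,120,60),(8,255,255))
        ys=[];rd=[]
        for v in range(y0,y1):
            for u in range(x0,x1):
                p=tofix(dep(im,u,v))
                if abs(p[0]-.02)<.014:
                    if p[2]>.129: rd.append(p[1])
                    if m[v,u]: ys.append(tofix(onz(im,u,v,.1255))[1])
        r.append((np.percentile(ys,[3,97]).round(4),np.mean(ys).round(4),"ridge",np.median(rd).round(4),len(rd)))
    print(a,b,r)
E
```

```text
t0 t11 [(array([-0.1278, -0.0995]), np.float64(-0.1136), 'ridge', np.float64(-0.1129), 41), (array([-0.1497, -0.1212]), np.float64(-0.1355), 'ridge', np.float64(-0.1346), 51)]
s0 s11 [(array([-0.129, -0.098]), np.float64(-0.1135), 'ridge', np.float64(-0.1116), 30), (array([-0.151 , -0.1193]), np.float64(-0.1352), 'ridge', np.float64(-0.1339), 31)]
s0 s2 [(array([-0.129, -0.098]), np.float64(-0.1135), 'ridge', np.float64(-0.1116), 30), (array([-0.1514, -0.119 ]), np.float64(-0.1352), 'ridge', np.float64(-0.1339), 29)]
```

The measured travel is about 22 mm of the nominal 25. The push ended on a hard stop at 31 N, and there is plenty of time, so I'll press the ridge again to make sure it is at its end.

```bash
python3 -c "
from h import *
go(.02,-.3,.32);go(.02,-.1,.32)"
```

```text
t 14.4 pos fix [-0.1724  0.1777  0.3215] world [0.4542 0.2727 0.3215] -> shift [-0.1927 -0.4776  0.0016] turn -0.001 F [-0.2  0.2  0.4] w 0.0853
t 14.4 pos fix [-0.1724  0.1777  0.3215] world [0.4542 0.2727 0.3215] -> shift [-0.1926 -0.2776  0.0015] turn -0.001 F [-0.2  0.2  0.4] w 0.0853
```

>>> {"fn": "play_rows", "kwargs": {"targets": "-0.03 -0.04 0 0 0.5; -0.06 -0.085 0 0 1; -0.09 -0.13 0 0 1; -0.12 -0.175 0 0 1; -0.15 -0.22 0 0 1", "force": 40}}

```text
time_s: 14.9
position: [0.5531, 0.0395, 0.3223]
tool_rot: [[-0.981, 0.193, 0.001], [0.193, 0.981, -0.0], [-0.001, -0.0, -1.0]]
ft_force: [1.3, 0.5, -0.2]
grip_width: 0.0124
```

```bash
python3 -c "
from h import *
go(.02,-.1,.2)"
```

```text
t 14.9 pos fix [-0.0311 -0.0325  0.3223] world [0.5531 0.0395 0.3223] -> shift [-0.0513 -0.0673  0.1224] turn -0.004 F [ 1.3  0.5 -0.2] w 0.0124
```

>>> {"fn": "play_rows", "kwargs": {"targets": "-0.03 -0.035 0 0 1; -0.048 -0.062 0 0 1; -0.048 -0.062 0.04 0 1; -0.048 -0.062 0.08 0 1; -0.048 -0.062 0.12 0 1"}}

```text
time_s: 15.4
position: [0.5877, -0.029, 0.2009]
tool_rot: [[-0.981, 0.194, 0.001], [0.194, 0.981, -0.0], [-0.001, -0.0, -1.0]]
ft_force: [0.2, -0.1, -0.4]
grip_width: -0.0003
```

```bash
python3 -c "
from h import *
go(.02,-.11,.1275)"
```

```text
t 15.4 pos fix [ 0.0159 -0.0931  0.2009] world [ 0.5877 -0.029   0.2009] -> shift [-0.0042 -0.0168  0.0734] turn -0.004 F [ 0.2 -0.1 -0.4] w -0.0003
```

>>> {"fn": "play_rows", "kwargs": {"targets": "-0.004 -0.012 0.03 0 1; -0.004 -0.015 0.06 0 1; -0.004 -0.015 0.072 0 1; -0.004 -0.015 0.0735 0 1; -0.004 -0.015 0.0735 0 1"}}

```text
time_s: 15.9
position: [0.5899, -0.0431, 0.1296]
tool_rot: [[-0.981, 0.192, 0.002], [0.192, 0.981, -0.0], [-0.002, -0.0, -1.0]]
ft_force: [-0.5, 0.1, -0.1]
grip_width: -0.0002
```

```bash
python3 -c "
from h import *
go(.02,-.124,.1275)"
```

```text
t 15.9 pos fix [ 0.0207 -0.1067  0.1296] world [ 0.5899 -0.0431  0.1296] -> shift [ 0.0006 -0.0173  0.0021] turn -0.002 F [-0.5  0.1 -0.1] w -0.0002
```

>>> {"fn": "play_rows", "kwargs": {"targets": "0 -0.005 0.001 0 1; 0 -0.01 0.001 0 1; 0 -0.014 0.001 0 1; 0 -0.017 0.001 0 1; 0 -0.0175 0.001 0 1"}}

```text
time_s: 16.4
position: [0.5862, -0.0602, 0.1276]
tool_rot: [[-0.981, 0.192, 0.0], [0.192, 0.981, 0.0], [-0.0, 0.0, -1.0]]
ft_force: [-0.5, 0.6, 0.4]
grip_width: -0.0002
```

>>> {"fn": "play_rows", "kwargs": {"targets": "0 -0.001 0 0 1; 0 -0.002 0 0 1; 0 -0.002 0 0 1"}}

```text
time_s: 16.7
position: [0.5861, -0.0605, 0.1275]
tool_rot: [[-0.982, 0.191, 0.001], [0.191, 0.982, 0.002], [-0.001, 0.003, -1.0]]
ft_force: [2.5, 6.8, 0.4]
grip_width: -0.0001
```

>>> {"fn": "play_rows", "kwargs": {"targets": "0 -0.0015 0 0 1; 0 -0.002 0 0 1; 0 -0.002 0 0 1"}}

```text
time_s: 17.0
position: [0.5859, -0.0609, 0.1274]
tool_rot: [[-0.982, 0.19, 0.002], [0.19, 0.982, 0.005], [-0.001, 0.005, -1.0]]
ft_force: [3.0, 14.0, 0.6]
grip_width: 0.0001
```

Hard stop confirmed: 14 N against a 2–5 N sliding force, with almost no motion. I'll retreat.

>>> {"fn": "play_rows", "kwargs": {"targets": "0 0.012 0 0 1; 0 0.012 -0.03 0 1; 0 0.012 -0.07 0 1; 0 0.012 -0.12 0 1; 0 0.012 -0.16 0 1"}}

```text
time_s: 17.5
position: [0.5876, -0.052, 0.2902]
tool_rot: [[-0.981, 0.192, 0.002], [0.192, 0.981, -0.001], [-0.002, -0.001, -1.0]]
ft_force: [0.3, 0.4, -0.6]
grip_width: -0.0001
```

>>> {"fn": "play_rows", "kwargs": {"targets": "0.04 -0.03 0 0 1; 0.09 -0.06 0 0 1; 0.14 -0.08 0 0 1; 0.16 -0.08 0 0 1; 0.16 -0.08 0 0 1"}}

```text
time_s: 18.0
position: [0.4124, -0.0997, 0.288]
tool_rot: [[-0.981, 0.193, -0.0], [0.193, 0.981, -0.001], [-0.0, -0.001, -1.0]]
ft_force: [-0.1, 0.3, 0.6]
grip_width: 0.0003
```

```bash
python3 - <<'E'
from h import *
for n in('scene','top'): snap(n,n[0]+'12')
s=load('s12');t=load('t12')
cv2.imwrite('pics/c12.png',cv2.resize(np.hstack([s['pixels'][150:390,150:470],t['pixels'][130:370,130:450]]),(800,300),interpolation=2)[:,:,::-1])
E
```

```text
(no output)
```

View pics/c12.png

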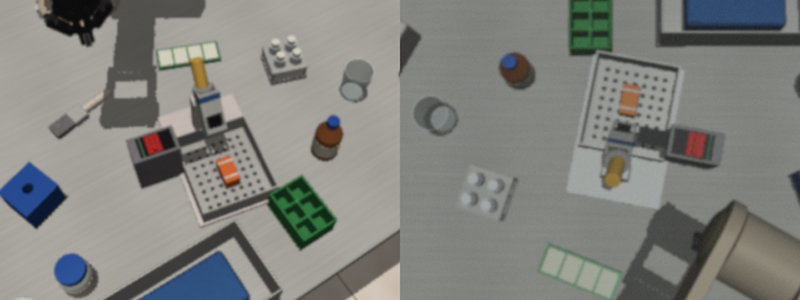

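The final view shows the lock open, the rod standing in the sleeve, the cartridge flat in the tray at about (228,170) in the left crop, and the glassware undisturbed. Handing in.

```bash
python3 -c "
from rig import env
print(env.close_job())"
```

```text
the job is handed in; nothing more can be done
None
```

The job is done and handed in at about 18 s of the 51 s allowed; no verdict was reported. I slid the lock to its end stop, tilted the rod about 32° in the grip against the blue stand, and pushed it down the sleeve at about 18–19 N. The cartridge dropped into the tray, and I released the rod with its collar down at the upper mouth.

**Last checks:**
- **Cartridge:** it lies flat near the middle of the tray, with its top about 45 mm above the bench.
- **Rod:** it stands free in the sleeve. I could not see its tip, so its position is inferred from how far the rod went in.
- **Glassware:** no movement visible in the pictures.

**One disagreement:** the images show the lock travelled about 22 mm, not the nominal 25 mm. It hit a hard stop twice, at 31 N and then at 14 N with almost no motion, well above its 2–5 N sliding force. I took that as fully open, though a small gap to the green line is still visible.

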